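# Turn a stuck core out of a shaker jar

### The job

Slide the clamp on the shaker fully open to its stop and leave it open, then take the open white jar out of its cradle, turn it mouth down low over the steel tray and tap its rim on the tray until the concrete core stuck in it drops out into the tray. Lay the empty jar back in the cradle and leave its cap and the closed spare jar where they are.

Things in the scene. Friction and masses are not known exactly. Their poses are not given: they have to be found in the camera images.
- shaker: White bench shaker, fixed: 250 x 250 mm, black rubber-topped platform 95 mm above the bench; origin under its centre, on the bench. On the platform are a jar cradle and a sliding clamp. y points from the cradle to the clamp, x along the cradle rods away from the side that the jar's mouth faces. Nothing on the platform is over 20 mm high except the clamp (75 mm) and the jar.
- cradle_seat (a point): Where the jar's centre is when it lies in the cradle, on the jar's axis: 131 mm above the bench, 36 mm above the platform, 60 mm to the -y side of the shaker's middle. Axes as shaker. Below it lie the two black cradle rods along x (12 mm thick, 112 mm long, 32 mm apart, tops 22 mm below this point).
- clamp (a joint): Slide of the clamp, m: 0 clamped over the jar, 0.070 at the open end stop, growing along +y of shaker, away from the jar. Starts within 4 mm of 0. No spring: it stays where it is left; about 2 N slides it. Clamped, its rubber pad reaches over the jar, which then cannot be lifted; at the open stop 45 mm are free beside the jar.
- clamp_knob (a point): Centre of the clamp's upright black knob (19 mm in diameter, 30 mm tall, this point 14 mm below its top), 145 mm above the bench; moves with the clamp; axes as shaker. 30 mm below this point is the clamp's block, 46 mm long in x. Clamped, the knob is 60 mm from the jar's axis: pinch it with fingers closing along x and draw it along +y.
- jar_center (a point): Centre of the open white plastic jar, half-way along its axis: straight cylinder, 52 mm outside diameter, 95 mm long, wall 4 mm, 85 g. x is its axis, from the open mouth (-x end, 44 mm wide) to the closed floor (+x end, 5 mm thick); z is up as it lies at the start. Grasp it across its diameter near the middle, fingers closing along y. With the mouth down, x points up.
- jar_mouth (a point): Centre of the jar's mouth, on its axis, 47.5 mm from jar_center towards -x. Axes as jar_center.
- core_center (a point): Centre of the grey concrete core, a cylinder 34 mm in diameter, 26 mm long, 57 g, x its axis. It starts stuck against the jar's floor and does not fall out by its own weight. Each brisk tap of the rim on the tray (0.1 to 0.3 m/s, mouth 60 degrees below level or steeper) works it a little looser; after some taps it slides down to the mouth, and out once the jar is lifted 50 mm off the tray.
- tray_floor (a point): Centre of the floor of the stainless-steel tray, 3 mm above the bench; x along its long side. Fixed to the bench; 240 x 190 mm outside, walls 3 mm thick and 24 mm high in all, 234 x 184 mm inside, with a rolled edge 6 mm wide outside.
- cap: Bystander: the jar's white screw cap, 58 mm across, 18 mm tall, on the bench between shaker and tray; origin at the centre of its underside.
- spare_jar: Bystander: closed white jar standing upright, 58 mm across, 101 mm tall, beyond the middle of the bench; origin at the centre of its underside.
Things that resemble listed ones, but are neither listed nor needed, are in the scene too. Leave any red look-alike of the part that bears jar_center alone.

How it is judged (in metres and radians):
On the way, in this order (a step that is already met when the one before it is completed fails the run):
1. the clamp is slid to its open stop (value of joint clamp above 0.066 m), for 0.1 s.
2. the jar, mouth at least 30 degrees below level, is tapped down on the tray (angle between jar_center's own x axis and vertical below 1.05 rad and (contact force between jar and tray above 1 N or (z of jar_mouth in the frame of tray_floor below 0.028 m and horizontal distance between jar_mouth and tray_floor below 0.11 m))).
3. the core lies in the tray, out of the jar (z of core_center in the frame of tray_floor between 0.005 and 0.022 m and distance between core_center and jar_center above 0.07 m and x of core_center in the frame of tray_floor between -0.12 and 0.12 m and y of core_center in the frame of tray_floor between -0.095 and 0.095 m), for 0.1 s.
At the end, for the whole second after the job is handed in: The clamp is at its open stop (over 64 of 70 mm). The core rests on the tray's floor inside its walls. The jar rests in the cradle: centre within 22 mm of the seat point along the rods and 6 mm across and in height, axis within 7 degrees of the rods. Nothing is held (value of joint clamp above 0.064 m and z of core_center in the frame of tray_floor between 0.005 and 0.022 m and linear speed of core below 0.03 m/s and x of core_center in the frame of tray_floor between -0.12 and 0.12 m and y of core_center in the frame of tray_floor between -0.095 and 0.095 m and x of jar_center in the frame of cradle_seat between -0.022 and 0.022 m and y of jar_center in the frame of cradle_seat between -0.006 and 0.006 m and z of jar_center in the frame of cradle_seat between -0.006 and 0.006 m and angle between the x axis of jar_center and the x axis of cradle_seat, either way round below 0.12 rad and linear speed of jar below 0.02 m/s); the robot touches nothing.
It fails at once if the core falls from a height (faster than 1.5 m/s, a drop of over 11 cm) (linear speed of core above 1.5 m/s).
It fails at once if the loose cap or the spare jar is moved by more than 30 mm (distance of any of cap, spare_jar from where it was at the start of the episode above 0.03 m).
It also fails if it takes over 67 s, if anything falls off the work surface, if the arm or the gripper's body presses on something with over 40 N, if the wrist force passes 120 N, or if a joint passes its speed limit or range.

### The arm

A 6-joint arm with a two-finger parallel gripper is mounted at the origin on the work surface. World frame = base frame: x ahead of the robot, y to its left, z up, the work surface at z = 0. Lengths are in mm, angles in degrees, forces in N, time in s.
With the tool pointing down it reaches from about 300 to 850 mm from the base axis. Payload 4.2 kg.
Tool frame: the origin (TCP) lies midway between the tips of the shut fingers; the grasp point (between the pads) lies 19 mm behind it (env.tcp_to_grasp is the distance from the TCP to the grasp point, in mm); z points along the fingers, x is the direction in which the jaws open and shut, and the axes are right-handed (so a half turn about z gives the same grasp; the last joint's range is limited). The gripper opens to 91 mm and grips with 3 to 60 N. Pads are 32 mm wide; open, the fingers measure 118 mm over their backs; the gripper's body (76 mm by 178 mm) begins 60 mm behind the grasp point.
Start: joints at [65.947, 18.312, 89.639, -0, 72.044, -1.146], TCP at [223.813, 529.67, 213.976] pointing down, gripper open.
Joint ranges: [-177.97, 177.97], [-48.28, 115.42], [12.27, 149.76], [-77.06, 257.06], [2.81, 150.46], [-146.56, 146.56]. Speed limits (degrees/s): [147.25, 147.25, 180, 180, 180, 180].

### API

Orientations are given as [roll, pitch, yaw] about the fixed x, y, z axes, in that order (R = Rz(yaw) Ry(pitch) Rx(roll)).
In Python, from workcell import env gives the robot as it stands.
- The arm moves only by the tool drive_tool, never from a script. Its argument "motion" is a list of rows, each a list of 2 entries, a list of its own where there are three numbers: the shift along the world's x, y, z in m, then the turn, a rotation vector about the world's x, y, z in rad. In form: [[[dx, dy, dz], [wx, wy, wz]], ...]. A call has exactly 10 rows; each row shifts and turns the commanded pose from where the row before left it; what a row does not reach is not made up. A row lasts 1/12 s, in which the tool goes at most 41.7 mm and 7.16 degrees, less where a joint would pass 70% of its speed; a pose out of reach is approached as far as the arm can. A call is refused whole if a number of a shift passes 0.0417 or a number of a turn 0.125, either way. A call with a gripper value outside its range is refused whole. "claw" is the opening, from 0 (shut) to 1 (fully open), set as the call begins (left out, the last holds). The fingers move at their own pace and stop on an object; "force" is the grip in N (left out, the last holds). Time passes only in rows, so rows that do not move let the fingers close, or fill a call up. It gives the time, the measured TCP pose, the force and the opening at its end, in the units of the state.
- env.state(): the state, without advancing time (a new reading comes with each control period).
- env.grab_frame(name): name is "scene" or "side" or "wrist"; returns the picture (384x512x3 uint8, red, green, blue); there is no depth.
- env.camera_params(name): a dict with "fov_y" (degrees; the focal length in pixels is half the picture's height over the tangent of half this angle, whatever the lens; pixels are square), "cx", "cy" (the principal point, pixels), "pose" (4x4, takes a point from camera to world coordinates). Camera axes: x right, y down, z forward; pixel columns grow to the right and rows downward; lengths in mm; the calibration is good to about 2 mm. A picture is of the moment at which its call begins: read the wrist's pose just before it. camera_params takes no time and is no camera call; for the wrist camera it gives the pose at the moment of the call.
- env.job_done(): hands the job in, once; it reports no verdict.
The state is a dict: "time_s": time; "qpos": joint angles; "qvel": joint speeds; "effort": joint torques, N m; "ee_pos": TCP position; "ee_rot": TCP orientation; "force": force on the tool from outside, world axes, zero at the start; "torque": the same for the moment, N m; "gripper_width": finger opening in mm.
Only numpy, scipy, OpenCV 4.12 (cv2) and the standard library are available. Lean on these libraries where they do the work, as an engineer would, in place of code of your own. Each camera call takes 0.05 s, during which the arm holds its last target.

## Working session

There is one attempt and no reset: what is moved stays moved. The work goes in short steps, Python scripts to look and compute and a tool call to move; the robot and the scene stay as the last step left them, time stands still between calls to the robot, and variables do not carry over. Pictures are saved under pics/ and viewed, and the job is handed in when it is done.

Besides the shell and the picture viewer there is one more tool, called after "Request:" as name(argument=value, ...) on one line, values as JSON. drive_tool: Moves the arm, as the interface text tells. Its arguments: {"type":"object","properties":{"motion":{"type":"array","items":{"type":"array"}},"claw":{"type":"number"},"force":{"type":"number"}},"required":["motion"]}

```bash
ls; mkdir -p pics
python3 - <<'E'
from workcell import env
import cv2
print(env.state())
for n in ["scene","side","wrist"]:
    p=env.camera_params(n);print(n,p["fov_y"],p["cx"],p["cy"],p["pose"].__array__().round(3).tolist() if hasattr(p["pose"],"__array__") else p["pose"])
    im=env.grab_frame(n);cv2.imwrite(f"pics/{n}0.png",im[:,:,::-1])
E
```

```text
pics
{'time_s': 0.0, 'qpos': array([ 6.59467766e+01,  1.83513101e+01,  8.97048612e+01,  2.34362740e-04,
        7.20427339e+01, -1.14474730e+00]), 'qvel': array([-0.00080955, -0.02673565, -0.07404488,  0.0784703 ,  0.01370521,
        0.00941438]), 'effort': array([-1.46170602e-03, -4.12460017e+01, -2.31969541e+01,  7.25578750e-02,
        4.60018404e-02, -1.57407258e-04]), 'ee_pos': array([223.61332972, 529.2089491 , 213.13405371]), 'ee_rot': array([-1.79997801e+02,  9.88810360e-02,  6.70914534e+01]), 'force': array([-0.0251791 , -1.02342841,  0.26871082]), 'torque': array([0.0059118 , 0.02022112, 0.03233202]), 'gripper_width': 91.44238881818794}
scene 50.69583184279268 252.19223998845163 199.5998737134112 [[-0.342, 0.513, -0.787, 1355.888], [0.94, 0.174, -0.295, 223.731], [-0.015, -0.84, -0.542, 602.783], [0.0, 0.0, 0.0, 1.0]]
side 46.878143474409 252.9094666964818 186.368748138461 [[-0.997, -0.02, 0.071, 566.8], [-0.072, 0.49, -0.869, 814.933], [-0.017, -0.871, -0.49, 609.499], [0.0, 0.0, 0.0, 1.0]]
wrist 63.20732489933745 250.33966069717067 194.1656473855797 [[0.39, 0.885, 0.254, 151.645], [0.921, -0.375, -0.109, 560.198], [-0.001, 0.276, -0.961, 384.084], [0.0, 0.0, 0.0, 1.0]]
```

View pics/scene0.png

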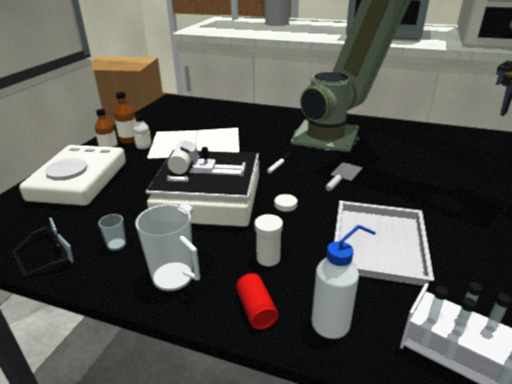

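View pics/side0.png

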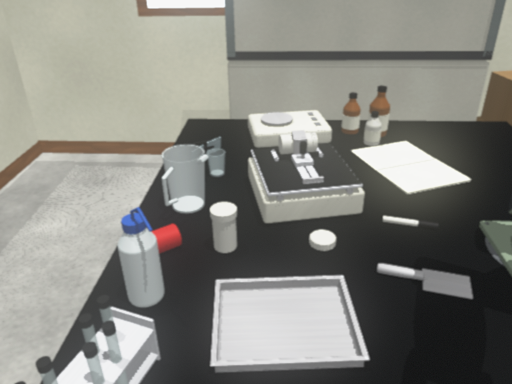

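View pics/wrist0.png

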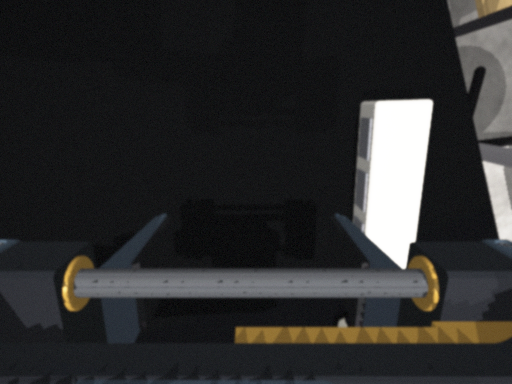

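The scene view shows the shaker near pixel (205,185), the tray at (383,240), the cap at (286,202), the spare jar at (268,240) and the red decoy at (257,300). In the side view the shaker is at (305,180) and the tray at (287,322). I'll enlarge both.

Run:
```python
import cv2,numpy as np
a=cv2.imread("pics/scene0.png")[130:230,140:270];b=cv2.imread("pics/side0.png")[115:225,240:370]
cv2.imwrite("pics/z_scene.png",cv2.resize(a,None,fx=6,fy=6,interpolation=cv2.INTER_CUBIC)[:600,:800])
cv2.imwrite("pics/z_side.png",cv2.resize(b,None,fx=5.4,fy=5.4,interpolation=cv2.INTER_CUBIC)[:600,:800])
```

```text
(no output)
```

View pics/z_scene.png

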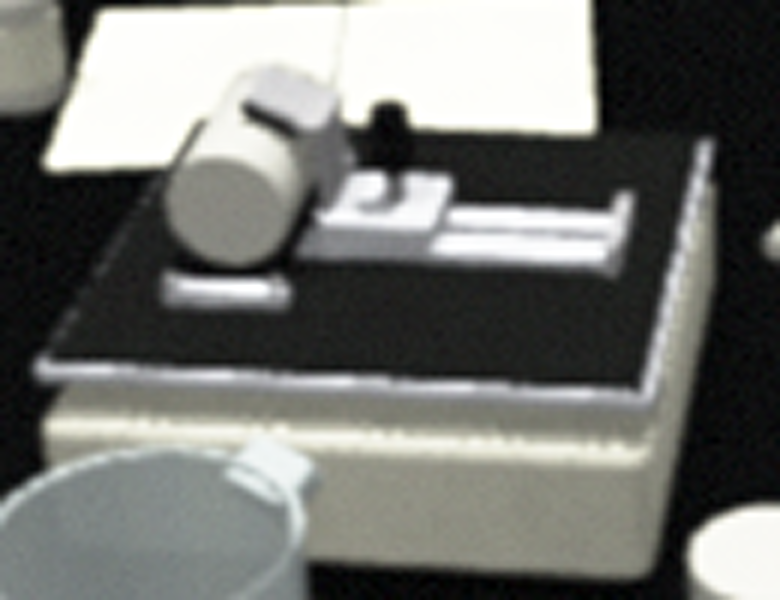

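View pics/z_side.png

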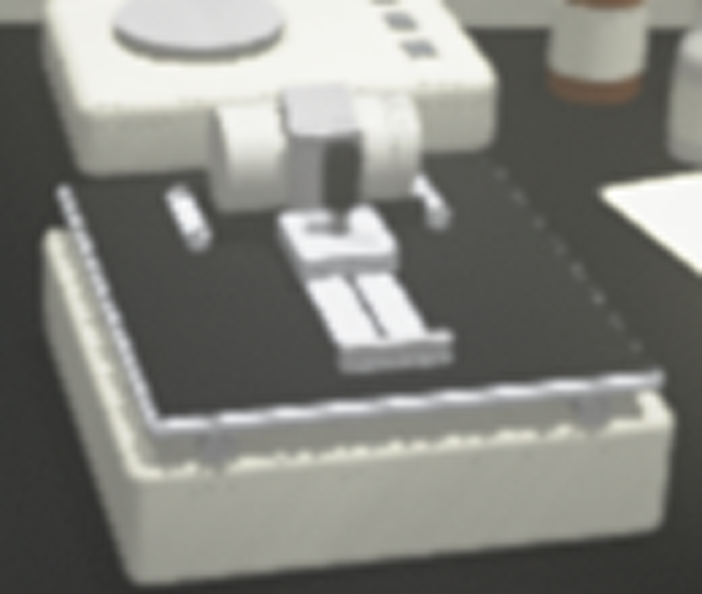

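```bash
cat > h.py <<'E'
import numpy as np
from workcell import env
def ray(n,u,v):
    p=env.camera_params(n);f=192/np.tan(np.radians(p["fov_y"]/2));P=np.array(p["pose"])
    d=P[:3,:3]@np.array([(u-p["cx"])/f,(v-p["cy"])/f,1]);return P[:3,3],d/np.linalg.norm(d)
def onz(n,u,v,z):
    o,d=ray(n,u,v);return o+d*(z-o[2])/d[2]
def tri(a,b):
    A=np.zeros((3,3));B=np.zeros(3);rs=[ray(*a),ray(*b)]
    for o,d in rs:
        M=np.eye(3)-np.outer(d,d);A+=M;B+=M@o
    x=np.linalg.solve(A,B);return x,[np.linalg.norm((np.eye(3)-np.outer(d,d))@(x-o)) for o,d in rs]
E
python3 - <<'E'
from h import *
np.set_printoptions(precision=1,suppress=True)
sc=lambda x,y:("scene",140+(x+.5)/6-.5,130+(y+.5)/6-.5)
sd=lambda x,y:("side",240+(x+.5)/5.4-.5,115+(y+.5)/5.4-.5)
for t,p in [("+x+y",sc(650,402)),("-x+y",sc(712,140)),("+x-y",sc(42,370)),("+x+y",sd(155,430)),("-x+y",sd(662,380)),("+x-y",sd(62,190)),
  ]: print(t,onz(*p,95))
print("base",[onz(*p,0) for p in [sc(665,575),sd(135,583),sd(660,535)]])
print("knobtop",onz(*sc(388,105),157),"knobbase", onz(*sc(390,160),129))
print("flr disc centre scene z131",onz(*sc(233,210),131))
print("block scene corners", [onz(*p,115) for p in [sc(455,178),sc(440,225),sc(315,220)]], [onz(*p,115) for p in [sd(397,250),sd(305,265),sd(280,215)]])
print("cap",onz("scene",286,201,18)[:2],onz("side",322,237,18)[:2])
print("spare",onz("scene",268,221,101)[:2],onz("side",223,211,101)[:2])
E
```

```text
+x+y [609.2 -66.7  95. ]
-x+y [ 384.9 -119.6   95. ]
+x-y [ 665.  -306.2   95. ]
+x+y [603.  -61.5  95. ]
-x+y [ 383.3 -114.1   95. ]
+x-y [ 660.9 -303.2   95. ]
base [array([593.5, -68. ,   0. ]), array([613.1, -85.9,   0. ]), array([ 371.3, -136.9,    0. ])]
knobtop [ 515.2 -219.5  157. ] knobbase [ 512.1 -222.5  129. ]
flr disc centre scene z131 [ 578.1 -262.7  131. ]
block scene corners [array([ 494. , -200.8,  115. ]), array([ 535.9, -188.8,  115. ]), array([ 548.7, -241.4,  115. ])] [array([ 495.6, -198.3,  115. ]), array([ 538.6, -181. ,  115. ]), array([ 549.9, -234.6,  115. ])]
cap [484.1  -7.7] [479.7  -7.4]
spare [694.5  10.6] [696.3  23.6]
```

Run:
```python
import cv2,numpy as np
a=cv2.imread("pics/scene0.png")[190:290,325:440];b=cv2.imread("pics/side0.png")[265:375,200:375]
cv2.imwrite("pics/t_scene.png",cv2.resize(a,None,fx=6,fy=6,interpolation=cv2.INTER_CUBIC))
cv2.imwrite("pics/t_side.png",cv2.resize(b,None,fx=4.5,fy=4.5,interpolation=cv2.INTER_CUBIC))
```

```text
(no output)
```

View pics/t_scene.png

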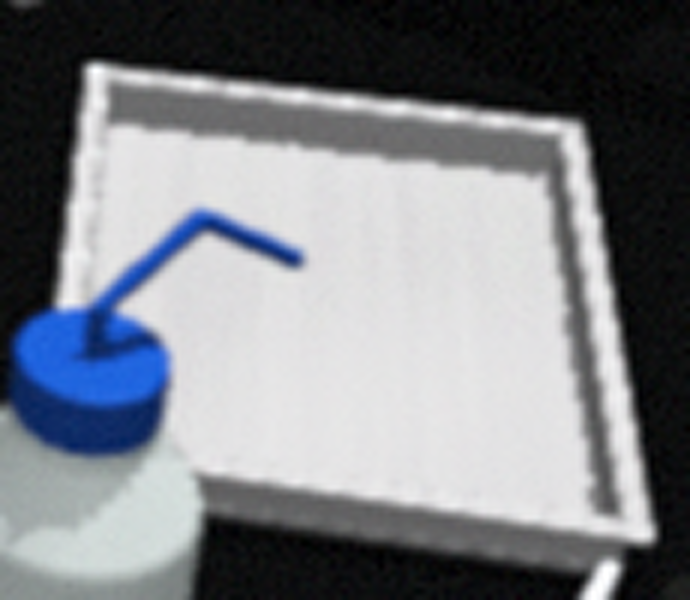

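View pics/t_side.png

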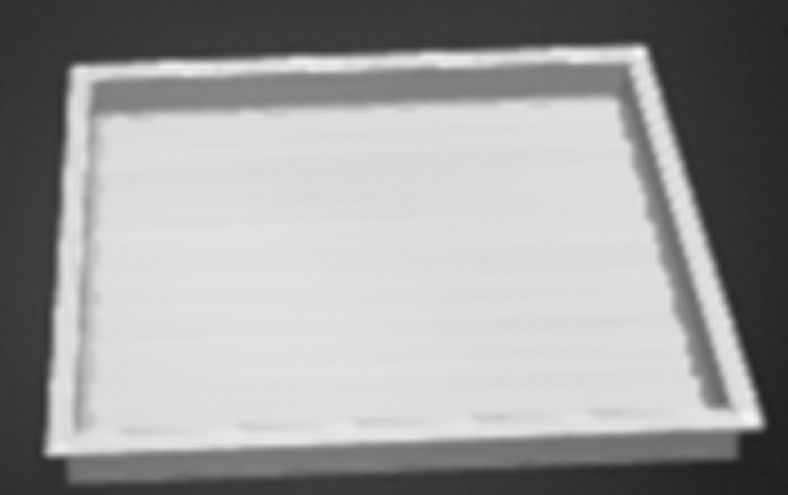

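Run:
```python
from h import *
np.set_printoptions(precision=1,suppress=True)
sc=lambda x,y:("scene",140+(x+.5)/6-.5,130+(y+.5)/6-.5)
sd=lambda x,y:("side",240+(x+.5)/5.4-.5,115+(y+.5)/5.4-.5)
ts=lambda x,y:("scene",325+(x+.5)/6-.5,190+(y+.5)/6-.5)
td=lambda x,y:("side",200+(x+.5)/4.5-.5,265+(y+.5)/4.5-.5)
print("knob",tri(sc(388,130),sd(342,165)), tri(sc(390,102),sd(342,133)))
for p in [ts(90,65),ts(585,123),ts(655,540)]: print("rim sc",onz(*p,24))
for p in [td(72,66),td(645,46),td(765,428),td(47,455)]: print("rim sd",onz(*p,24))
# jar ends from side view: silhouettes top/bottom at left end / right end
print("jar floor-end bottom/top side view at axis", onz(*sd(232,155),131), onz(*sd(405,148),131))
# shaker corner triangulation
print(tri(sc(650,402),sd(155,430)),tri(sc(712,140),sd(662,380)),tri(sc(42,370),sd(62,190)))
# rod-end stubs
print(onz(*sc(226,290),105),onz(*sd(188,215),105),onz(*sd(432,200),105))
```

```text
knob (array([ 522.1, -217. ,  149.2]), [np.float64(0.3676798153480638), np.float64(0.3676798153480508)]) (array([ 523.2, -214.7,  164.8]), [np.float64(1.9349790305677093), np.float64(1.9349790305677366)])
rim sc [445.5 126.2  24. ]
rim sc [423.9 328.7  24. ]
rim sc [675.9 353.6  24. ]
rim sd [697.9 152.6  24. ]
rim sd [447.5 126.4  24. ]
rim sd [426.7 327.7  24. ]
rim sd [677.4 353.5  24. ]
jar floor-end bottom/top side view at axis [ 573.7 -268.9  131. ] [ 488.6 -280.2  131. ]
(array([603.3, -68.9,  90.8]), [np.float64(0.17310542441891202), np.float64(0.1731054244189197)]) (array([ 381.9, -120.4,   92.5]), [np.float64(0.9033439688559386), np.float64(0.9033439688558845)]) (array([ 661.4, -309. ,   92.4]), [np.float64(0.0009672135962756703), np.float64(0.0009672135962839897)])
[ 599.1 -257.8  105. ] [ 594.7 -254.2  105. ] [ 474.2 -276.   105. ]
```

Both views agree to a few mm:

| Item | Position (mm) | Yaw |
|---|---|---|
| Tray centre | (562, 240) | 6° |
| Shaker centre | (522, -215) | 13.4° |
| Knob | (522, -217) | – |
| Jar centre | ≈ (532, -274) | – |

The tray rim measures 252 x 203, which fits the given size. Next I move to above the knob.

Request:
drive_tool(motion=[[[0.0149,-0.0371,0],[0,0,-0.0469]],[[0.0149,-0.0371,0],[0,0,-0.0469]],[[0.0149,-0.0371,0],[0,0,-0.0469]],[[0.0149,-0.0371,0],[0,0,-0.0469]],[[0.0149,-0.0371,0],[0,0,-0.0469]],[[0.0149,-0.0371,0],[0,0,-0.0469]],[[0.0149,-0.0371,0],[0,0,-0.0469]],[[0.0149,-0.0371,0],[0,0,-0.0469]],[[0.0149,-0.0371,0],[0,0,-0.0469]],[[0.0149,-0.0371,0],[0,0,-0.0469]]], claw=0.6, force=30)

```text
time_s: 0.98
ee_pos: [372.9, 156.8, 214.0]
ee_rot: [180.0, -0.0, 40.1]
force: [1.1, -0.3, -0.1]
gripper_width: 55.2
```

Request:
drive_tool(motion=[[[0.0149,-0.0371,0],[0,0,-0.0469]],[[0.0149,-0.0371,0],[0,0,-0.0469]],[[0.0149,-0.0371,0],[0,0,-0.0469]],[[0.0149,-0.0371,0],[0,0,-0.0469]],[[0.0149,-0.0371,0],[0,0,-0.0469]],[[0.0149,-0.0371,0],[0,0,-0.0469]],[[0.0149,-0.0371,0],[0,0,-0.0469]],[[0.0149,-0.0371,0],[0,0,-0.0469]],[[0.0149,-0.0371,0],[0,0,-0.0469]],[[0.0149,-0.0371,0],[0,0,-0.0469]]])

```text
time_s: 1.82
ee_pos: [521.9, -214.3, 213.7]
ee_rot: [-180.0, 0.0, 13.2]
force: [1.5, 1.3, 0.4]
gripper_width: 54.5
```

Run:
```python
from workcell import env
import cv2
s=env.state();print(s["time_s"],s["qpos"].round(2),s["ee_pos"].round(1),s["ee_rot"].round(2))
im=env.grab_frame("wrist");cv2.imwrite("pics/w1.png",im[:,:,::-1])
```

```text
1.8167 [-2.350e+01  1.737e+01  9.107e+01  2.000e-02  7.159e+01 -3.669e+01] [ 521.9 -214.3  213.7] [-1.7997e+02  1.0000e-02  1.3180e+01]
```

View pics/w1.png

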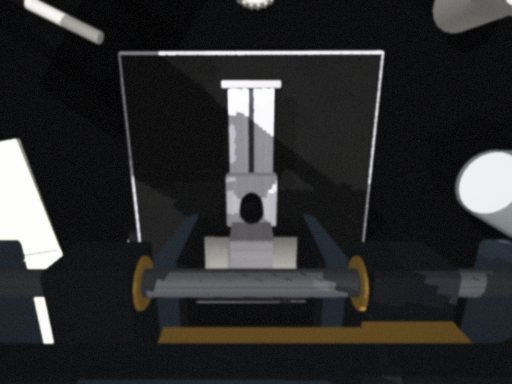

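The wrist view is aligned with the platform. The knob top is at about (251,203), the clamp block at (252,200) and the white jar is behind it at row 250.

Run:
```python
from h import *
import cv2
np.set_printoptions(precision=1,suppress=True)
b=cv2.imread("pics/w1.png");cv2.imwrite("pics/w1z.png",cv2.resize(b[160:310,170:330],None,fx=4,fy=4,interpolation=cv2.INTER_CUBIC))
print(env.state()["ee_pos"],onz("wrist",251,203,159),onz("wrist",251,212,145))
print("platform edge dir",onz("wrist",120,52,93),onz("wrist",383,52,93))
```

```text
[ 525.2 -221.2  213.2] [ 524.2 -214.8  159. ] [ 526.9 -226.7  145. ]
platform edge dir [ 389.7 -128.3   93. ] [609.1 -78.1  93. ]
```

View pics/w1z.png

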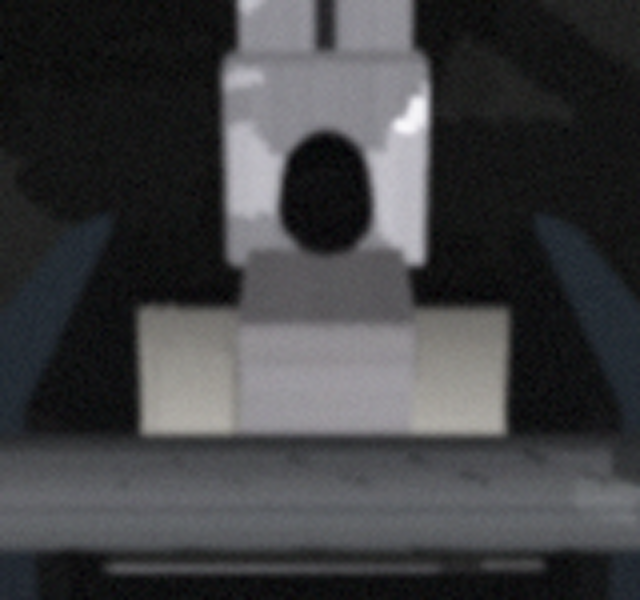

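Request:
drive_tool(motion=[[[0,0,0],[0,0,0]],[[0,0,0],[0,0,0]],[[0,0,-0.01],[0,0,0]],[[0,0,-0.02],[0,0,0]],[[0,0,-0.02],[0,0,0]],[[0,0,0],[0,0,0]],[[0,0,0],[0,0,0]],[[0,0,0],[0,0,0]],[[0,0,0],[0,0,0]],[[0,0,0],[0,0,0]]])

```text
time_s: 2.7
ee_pos: [522.5, -212.3, 165.3]
ee_rot: [179.9, -0.1, 13.4]
force: [0.2, -0.1, 0.8]
gripper_width: 54.7
```

Run:
```python
from h import *
import cv2
np.set_printoptions(precision=1,suppress=True)
print(env.state()["ee_pos"],env.state()["ee_rot"])
P=env.camera_params("wrist")["pose"]
b=env.grab_frame("wrist")[:,:,::-1];cv2.imwrite("pics/w2z.png",cv2.resize(b[130:330,150:350],None,fx=3,fy=3,interpolation=cv2.INTER_CUBIC))
print(env.state()["ee_pos"])
g=cv2.cvtColor(b,cv2.COLOR_BGR2GRAY)
```

```text
[ 522.5 -212.3  165.3] [179.9  -0.1  13.4]
[ 522.3 -212.4  165.1]
```

View pics/w2z.png

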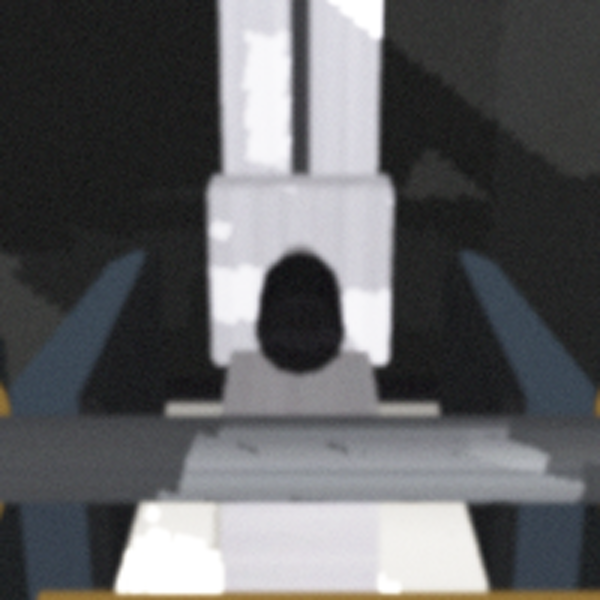

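The knob is centred between the fingers at zoomed x ≈ 300. I descend 37 mm and close.

Run:
```python
from h import *
print(onz("wrist",249.7,239.5,159),env.state()["ee_pos"])
```

```text
[ 522.16421532 -213.8486442   159.        ] [ 522.33541668 -212.38859384  165.07389704]
```

Request:
drive_tool(motion=[[[0,0,-0.012],[0,0,0]],[[0,0,-0.013],[0,0,0]],[[0,0,-0.012],[0,0,0]],[[0,0,0],[0,0,0]],[[0,0,0],[0,0,0]],[[0,0,0],[0,0,0]],[[0,0,0],[0,0,0]],[[0,0,0],[0,0,0]],[[0,0,0],[0,0,0]],[[0,0,0],[0,0,0]]])

```text
time_s: 3.58
ee_pos: [522.0, -212.4, 127.4]
ee_rot: [180.0, -0.0, 13.3]
force: [0.3, 0.3, -0.4]
gripper_width: 54.6
```

Request:
drive_tool(motion=[[[0,0,0],[0,0,0]],[[0,0,0],[0,0,0]],[[0,0,0],[0,0,0]],[[0,0,0],[0,0,0]],[[0,0,0],[0,0,0]],[[0,0,0],[0,0,0]],[[0,0,0],[0,0,0]],[[0,0,0],[0,0,0]],[[0,0,0],[0,0,0]],[[0,0,0],[0,0,0]]], claw=0, force=30)

```text
time_s: 4.42
ee_pos: [522.0, -212.3, 126.9]
ee_rot: [-180.0, -0.0, 13.3]
force: [1.2, -0.8, -0.5]
gripper_width: 17.9
```

Request:
drive_tool(motion=[[[-0.0022,0.009,0],[0,0,0]],[[-0.0022,0.009,0],[0,0,0]],[[-0.0021,0.009,0],[0,0,0]],[[-0.0021,0.009,0],[0,0,0]],[[-0.0021,0.009,0],[0,0,0]],[[-0.0022,0.009,0],[0,0,0]],[[-0.0021,0.009,0],[0,0,0]],[[-0.0011,0.0045,0],[0,0,0]],[[-0.0006,0.0025,0],[0,0,0]],[[0,0,0],[0,0,0]]])

```text
time_s: 5.25
ee_pos: [506.0, -144.7, 127.0]
ee_rot: [179.6, -0.0, 13.5]
force: [4.0, -10.6, -6.5]
gripper_width: 17.9
```

Request:
drive_tool(motion=[[[0,0,0],[0,0,0]],[[-0.0005,0.002,0],[0,0,0]],[[-0.0005,0.002,0],[0,0,0]],[[0,0,0],[0,0,0]],[[0,0,0],[0,0,0]],[[0,0,0],[0,0,0]],[[0,0,0],[0,0,0]],[[0,0,0],[0,0,0]],[[0,0,0],[0,0,0]],[[0,0,0],[0,0,0]]])

```text
time_s: 6.08
ee_pos: [506.0, -144.7, 127.0]
ee_rot: [179.2, -0.1, 13.5]
force: [6.1, -21.0, -9.9]
gripper_width: 17.8
```

The clamp reached its stop after 69.5 mm of travel, with 21 N of reaction. I release, rise, and reorient for the jar with the tool leaned 33°.

Request:
drive_tool(motion=[[[0,0,0],[0,0,0]],[[0,0,0],[0,0,0]],[[0,0,0.005],[0,0,0]],[[0,0,0.031],[0,0,0]],[[0,0,0.032],[0,0,0]],[[0,0,0.032],[0,0,0]],[[0.0054,-0.0097,0],[0,0,-0.1208]],[[0.0054,-0.0097,0],[0,0,-0.1208]],[[0.0054,-0.0097,0],[0,0,-0.1208]],[[0.0054,-0.0097,0],[0,0,-0.1208]]], claw=0.8)

```text
time_s: 6.92
ee_pos: [525.3, -176.4, 227.8]
ee_rot: [-180.0, 0.0, -14.6]
force: [-0.9, 0.3, 0.3]
gripper_width: 72.6
```

Request:
drive_tool(motion=[[[0.0054,-0.0097,0],[0,0,-0.1208]],[[0.0054,-0.0097,0],[0,0,-0.1208]],[[0.0054,-0.0097,0],[0,0,-0.1208]],[[0.0054,-0.0097,0],[0,0,-0.1208]],[[0.0054,-0.0097,0],[0,0,-0.1208]],[[0.0054,-0.0097,0],[0,0,-0.1208]],[[0.0054,-0.0097,0],[0,0,-0.1208]],[[0.0054,-0.0097,0],[0,0,-0.1208]],[[0.0054,-0.0097,0],[0,0,-0.1208]],[[0,0,0],[0,0,0]]], claw=1)

```text
time_s: 7.75
ee_pos: [574.7, -264.9, 227.0]
ee_rot: [180.0, 0.0, -76.8]
force: [0.9, -0.3, 0.5]
gripper_width: 91.3
```

Run:
```python
from workcell import env
import cv2
s=env.state();print(s["time_s"],s["qpos"].round(2),s["ee_pos"].round(1),s["ee_rot"].round(2))
print(env.camera_params("wrist")["pose"])
im=env.grab_frame("wrist");cv2.imwrite("pics/w3.png",im[:,:,::-1])
im=env.grab_frame("side");cv2.imwrite("pics/s3.png",im[:,:,::-1])
```

```text
7.75 [-2.578e+01  2.319e+01  8.027e+01 -1.000e-02  7.655e+01  5.098e+01] [ 574.7 -264.9  227. ] [179.98   0.   -76.76]
[[ 2.27730602e-01 -9.35633913e-01 -2.69681208e-01  6.50802963e+02]
 [-9.73724107e-01 -2.18926982e-01 -6.27083657e-02 -2.46698896e+02]
 [-3.68419506e-04  2.76875707e-01 -9.60905670e-01  3.97906862e+02]
 [ 0.00000000e+00  0.00000000e+00  0.00000000e+00  1.00000000e+00]]
```

View pics/w3.png

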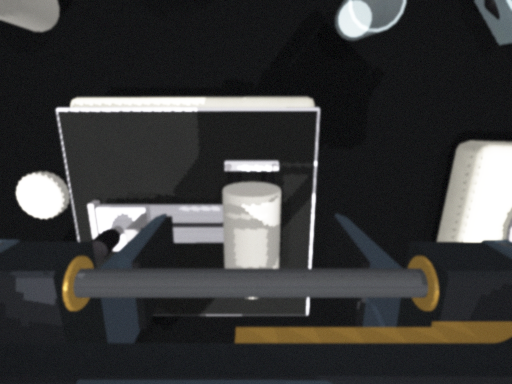

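View pics/s3.png

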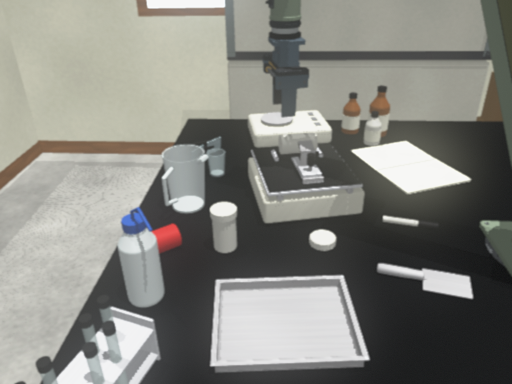

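The wrist view shows the clamp fully back and the jar free, columns 223–281, with its floor end at about row 190. I now measure the jar's axis.

Run:
```python
from h import *
import cv2
np.set_printoptions(precision=1,suppress=True)
b=cv2.imread("pics/w3.png");g=b.mean(2)
for r in (200,215,230,245,258):
    row=g[r,205:300];print(r,[int(x) for x in row[10:26]],[int(x) for x in row[66:85]])
ex=np.array([.9728,.2317,0]);ey=np.array([-.2317,.9728,0]);c=np.array([521.7,-214.7,0])
for (u,v) in [(223,220),(281,220),(252,220),(252,258),(252,187)]:
    p=onz("wrist",u,v,131);print(u,v,p,"shaker",(p-c)@ex,(p-c)@ey)
print(g[175:215:1,252].astype(int))
for (u,v) in [(58,111),(318,109),(308,315)]:
    p=onz("wrist",u,v,93);print("corner",p,(p-c)@ex,(p-c)@ey)
p=onz("wrist",252,166,110);print("endstub",p,(p-c)@ex,(p-c)@ey)
```

```text
200 [22, 22, 24, 25, 26, 30, 51, 92, 140, 162, 174, 177, 181, 186, 190, 193] [177, 177, 185, 204, 222, 228, 224, 213, 189, 150, 91, 42, 39, 41, 39, 38, 30, 22, 25]
215 [179, 182, 179, 182, 183, 178, 180, 173, 163, 161, 164, 173, 179, 186, 190, 191] [246, 244, 241, 239, 233, 228, 219, 203, 166, 105, 53, 29, 25, 21, 23, 22, 20, 24, 20]
230 [177, 177, 177, 178, 179, 178, 177, 178, 163, 158, 158, 162, 160, 161, 165, 168] [171, 168, 168, 163, 163, 163, 159, 149, 132, 82, 42, 31, 44, 42, 42, 42, 41, 42, 43]
245 [26, 21, 21, 24, 21, 24, 28, 40, 76, 122, 148, 159, 160, 165, 167, 163] [168, 166, 163, 162, 163, 157, 155, 141, 108, 59, 33, 36, 40, 40, 41, 42, 44, 46, 46]
258 [24, 22, 20, 24, 22, 20, 24, 27, 59, 103, 142, 156, 160, 163, 165, 163] [169, 167, 163, 165, 161, 167, 166, 149, 103, 61, 44, 39, 40, 38, 41, 44, 41, 41, 46]
223 220 [ 545.3 -244.1  131. ] shaker 16.172322418351925 -34.08543149587525
281 220 [ 557.7 -295.5  131. ] shaker 16.284801579670983 -86.97267581768754
252 220 [ 551.5 -269.8  131. ] shaker 16.228571379329246 -60.533464244093
252 258 [ 514.3 -278.8  131. ] shaker -22.101204926184657 -60.6470021917525
252 187 [ 581.8 -262.5  131. ] shaker 47.34264751075636 -60.44130016989842
[ 26  31  27  30  32  51  92 132 157 163 165 164 163 164 165 167 168 166
 164 166 168 183 204 218 223 224 225 227 235 251 254 255 255 255 255 255
 255 255 254 251]
corner [601.4 -69.3  93. ] 111.2264024082418 122.96931586820574
corner [ 660.4 -307.6   93. ] 113.42108681628233 -122.56191133490464
corner [ 439.8 -362.8   93. ] -114.02817848956846 -125.13585462336161
endstub [ 596.1 -259.1  110. ] 62.11648596494795 -60.46954547494502
```

Request:
drive_tool(motion=[[[0,0,-0.0056],[-0.0267,0.1121,0]],[[0,0,-0.0056],[-0.0267,0.1121,0]],[[0,0,-0.0056],[-0.0267,0.1121,0]],[[0,0,-0.0056],[-0.0267,0.1121,0]],[[0,0,-0.0056],[-0.0267,0.1121,0]],[[0,0,0],[0,0,0]],[[0,0,0],[0,0,0]],[[-0.0104,-0.0025,-0.0168],[0,0,0]],[[-0.0104,-0.0025,-0.0168],[0,0,0]],[[0,0,0],[0,0,0]]])

```text
time_s: 8.68
ee_pos: [550.1, -269.4, 165.7]
ee_rot: [146.9, 0.1, -76.7]
force: [-0.2, 0.3, -0.2]
gripper_width: 91.3
```

Run:
```python
from workcell import env
import cv2
s=env.state();print(s["time_s"],s["qpos"].round(2),s["ee_pos"].round(1),s["ee_rot"].round(2))
im=env.grab_frame("scene");cv2.imwrite("pics/c4.png",cv2.resize(im[60:230,120:290,::-1],None,fx=3.5,fy=3.5))
im=env.grab_frame("wrist");cv2.imwrite("pics/w4.png",im[:,:,::-1])
from h import *
from scipy.spatial.transform import Rotation as R
M=R.from_euler("xyz",env.state()["ee_rot"],degrees=True).as_matrix();print(M.round(3))
```

```text
8.6833 [-18.22  39.2   68.67 -16.81 100.75  59.5 ] [ 550.1 -269.4  165.7] [ 1.4692e+02  1.2000e-01 -7.6670e+01]
[[ 0.231 -0.818 -0.528]
 [-0.973 -0.193 -0.126]
 [ 0.001  0.542 -0.84 ]]
```

View pics/c4.png

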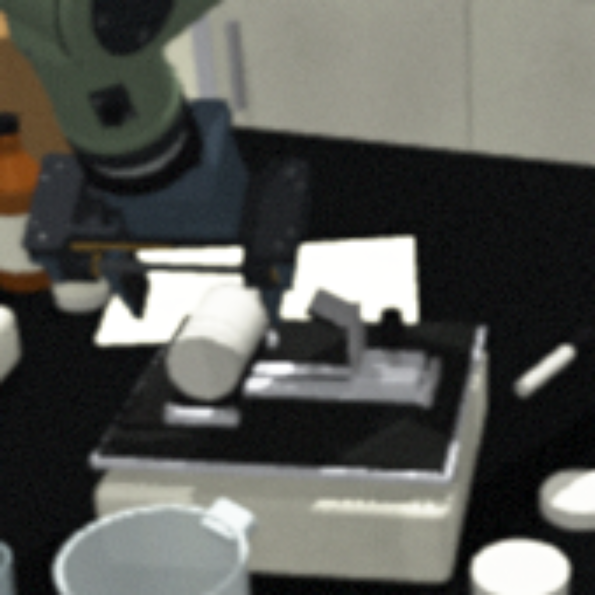

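View pics/w4.png

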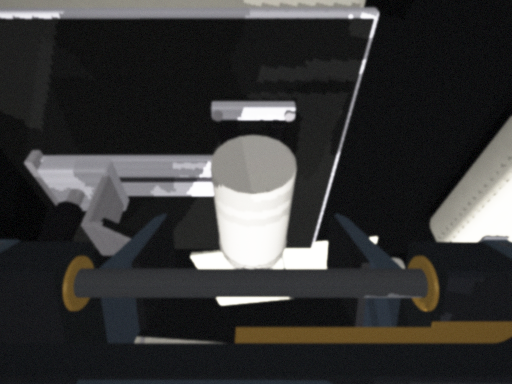

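Request:
drive_tool(motion=[[[-0.0093,-0.0025,-0.0168],[0,0,0]],[[-0.0093,-0.0025,-0.0168],[0,0,0]],[[-0.0093,-0.0025,-0.0168],[0,0,0]],[[0,0,0],[0,0,0]],[[0,0,0],[0,0,0]],[[0,0,0],[0,0,0]],[[0,0,0],[0,0,0]],[[0,0,0],[0,0,0]],[[0,0,0],[0,0,0]],[[0,0,0],[0,0,0]]])

```text
time_s: 9.62
ee_pos: [526.1, -276.9, 115.3]
ee_rot: [147.0, -0.0, -76.6]
force: [-1.2, -0.6, 0.4]
gripper_width: 91.3
```

Request:
drive_tool(motion=[[[0,0,0],[0,0,0]],[[0,0,0],[0,0,0]],[[0,0,0],[0,0,0]],[[0,0,0],[0,0,0]],[[0,0,0],[0,0,0]],[[0,0,0],[0,0,0]],[[0,0,0],[0,0,0]],[[0,0,0],[0,0,0]],[[0,0,0],[0,0,0]],[[0,0,0],[0,0,0]]], claw=0, force=40)

```text
time_s: 10.45
ee_pos: [525.7, -277.3, 115.0]
ee_rot: [147.0, -0.1, -76.6]
force: [0.9, -1.8, 1.1]
gripper_width: 51.9
```

Run:
```python
from workcell import env
s=env.state();print(s["time_s"],s["qpos"].round(2),s["ee_pos"].round(1),s["ee_rot"].round(2),s["force"])
```

```text
10.45 [-19.34  39.37  75.97 -17.19  93.15  60.73] [ 525.7 -277.3  115. ] [ 1.4699e+02 -6.0000e-02 -7.6610e+01] [ 0.90927725 -1.79965363  1.08728801]
```

The jar is gripped at 51.9 mm wide, with the grasp about 3.5 mm to the floor side of its centre. Before moving on I check the straw bottle's clearance near the tray.

```bash
python3 - <<'E'
from h import *
np.set_printoptions(precision=0,suppress=True)
for a in [(358,226),(375,233)]:
  for b in [(145,210),(127,225),(133,212),(150,228)]: print(a,b,tri(("scene",)+a,("side",)+b))
print(onz("scene",333,330,0),onz("side",145,300,0))
E
python3 - <<'E'
import cv2
b=cv2.imread("pics/side0.png")[195:315,90:190];cv2.imwrite("pics/b.png",cv2.resize(b,None,fx=5,fy=5))
E
```

```text
(358, 226) (145, 210) (array([802., 198., 209.]), [np.float64(1.4524377388002023), np.float64(1.4524377388001934)])
(358, 226) (127, 225) (array([820., 209., 205.]), [np.float64(16.525440202603342), np.float64(16.525440202603164)])
(358, 226) (133, 212) (array([817., 202., 214.]), [np.float64(4.7963572423452785), np.float64(4.79635724234529)])
(358, 226) (150, 228) (array([788., 204., 189.]), [np.float64(9.714541245543943), np.float64(9.714541245543971)])
(375, 233) (145, 210) (array([801., 219., 212.]), [np.float64(12.136043370520374), np.float64(12.136043370520614)])
(375, 233) (127, 225) (array([819., 230., 208.]), [np.float64(5.6148414581006785), np.float64(5.614841458100572)])
(375, 233) (133, 212) (array([816., 223., 217.]), [np.float64(5.8009989880021555), np.float64(5.800998988002035)])
(375, 233) (150, 228) (array([788., 225., 192.]), [np.float64(1.5955664310531648), np.float64(1.5955664310531703)])
[846. 185.   0.] [832. 192.   0.]
```

View pics/b.png

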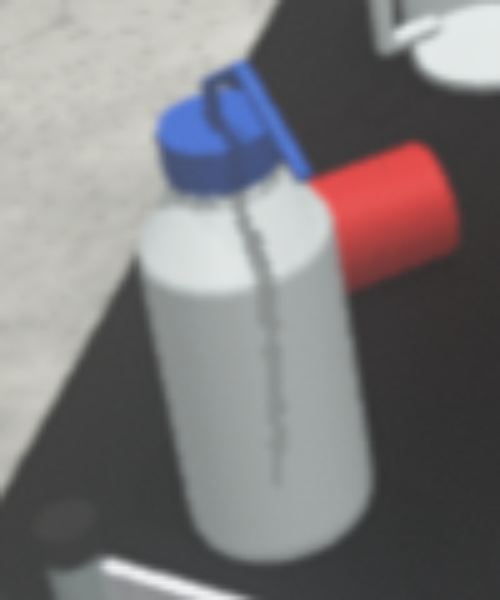

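The bottle stands at x ≈ 835 with its straw tip at x ≈ 788, well clear of the work. I lift, tilt and travel to the tray.

Request:
drive_tool(motion=[[[0,0,0.01],[0,0,0]],[[0,0,0.025],[0,0,0]],[[0,0,0.025],[0,0,0]],[[0,0,0.025],[0,0,0]],[[0,0,0.025],[0.0271,-0.1137,0]],[[0,0,0.025],[0.0271,-0.1137,0]],[[0.003,0.02,0],[0.0271,-0.1137,0]],[[0.003,0.0347,0],[0.0271,-0.1137,0]],[[0.003,0.0347,0],[0.0271,-0.1137,0]],[[0.003,0.0347,0],[0.0271,-0.1137,0]]])

```text
time_s: 11.28
ee_pos: [537.5, -151.4, 251.6]
ee_rot: [-172.4, 0.0, -76.7]
force: [1.4, 1.4, -1.6]
gripper_width: 52.1
```

Request:
drive_tool(motion=[[[0.003,0.0347,0],[0.0271,-0.1137,0]],[[0.003,0.0347,0],[0.0271,-0.1137,0]],[[0.003,0.0347,0],[0.0271,-0.1137,0]],[[0.003,0.0347,0],[0.0271,-0.1137,0]],[[0.003,0.0347,0],[0,0,0.03]],[[0.003,0.0347,0],[0,0,0.03]],[[0.003,0.0347,0],[0,0,0.03]],[[0.003,0.0347,0],[0,0,0.03]],[[0.003,0.0347,0],[0,0,0.03]],[[0.003,0.0347,0],[0,0,0.03]]])

```text
time_s: 12.12
ee_pos: [566.3, 196.0, 250.1]
ee_rot: [-146.1, 0.0, -66.2]
force: [0.2, -0.2, -0.9]
gripper_width: 52.1
```

Run:
```python
from h import *
import cv2
from scipy.spatial.transform import Rotation as R
s=env.state();print(s["time_s"],s["qpos"].round(2),s["ee_pos"].round(1),s["ee_rot"].round(2),s["force"].round(1),s["gripper_width"])
print(R.from_euler("xyz",s["ee_rot"],degrees=True).as_matrix().round(3))
im=env.grab_frame("side");cv2.imwrite("pics/s5.png",im[:,:,::-1])
```

```text
12.1167 [ 15.32   4.56 110.81   9.18  31.39  75.09] [566.3 196.  250.1] [-1.4613e+02  5.0000e-02 -6.6170e+01] [ 0.2 -0.2 -0.9] 52.06504228983171
[[ 0.404 -0.76   0.51 ]
 [-0.915 -0.335  0.226]
 [-0.001 -0.557 -0.83 ]]
```

View pics/s5.png

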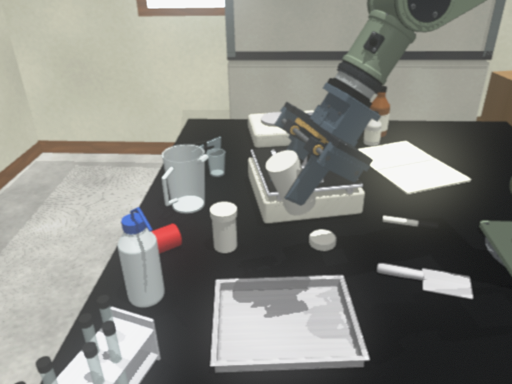

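The jar is held mouth down, tilted at about (285,175) and clear of everything, with its shadow on the tray. I lower it to 95 mm and go slightly outward to keep joint 5 in range.

Request:
drive_tool(motion=[[[0.006,0.0073,-0.022],[0,0,0]],[[0.006,0.0073,-0.022],[0,0,0]],[[0.006,0.0073,-0.022],[0,0,0]],[[0.006,0.0073,-0.022],[0,0,0]],[[0.006,0.0073,-0.022],[0,0,0]],[[0.006,0.0073,-0.022],[0,0,0]],[[0.006,0.0073,-0.022],[0,0,0]],[[0,0,0],[0,0,0]],[[0,0,0],[0,0,0]],[[0,0,0],[0,0,0]]])

```text
time_s: 13.0
ee_pos: [609.8, 245.3, 97.1]
ee_rot: [-146.0, 0.0, -66.3]
force: [-1.1, 0.9, -0.8]
gripper_width: 52.0
```

Run:
```python
from h import *
import cv2
s=env.state();print(s["time_s"],s["qpos"].round(2),s["ee_pos"].round(1),s["ee_rot"].round(2),s["force"].round(1),s["gripper_width"])
im=env.grab_frame("side");cv2.imwrite("pics/s6.png",im[:,:,::-1])
```

```text
13.0 [ 19.79  19.99 116.78  13.44   9.54  73.5 ] [609.8 245.3  97.1] [-1.4599e+02  2.0000e-02 -6.6300e+01] [-1.1  0.9 -0.8] 52.01816973654301
```

View pics/s6.png

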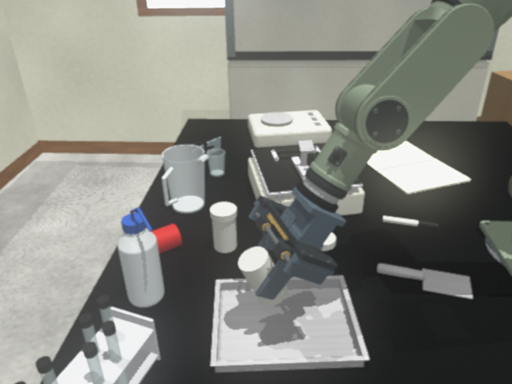

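Joint 5 is down to 9.5° and would hit its limit lower down. I yaw the tool 46° out of the arm plane, which moves joint 4 away from the singularity.

Request:
drive_tool(motion=[[[0,0,0.004],[0,0,0.09]],[[0,0,0.004],[0,0,0.09]],[[0,0,0.004],[0,0,0.09]],[[0,0,0.003],[0,0,0.09]],[[0,0,0],[0,0,0.09]],[[0,0,0],[0,0,0.09]],[[0,0,0],[0,0,0.09]],[[0,0,0],[0,0,0.09]],[[0,0,0],[0,0,0.09]],[[0,0,0],[0,0,0]]])

```text
time_s: 13.88
ee_pos: [611.1, 241.2, 105.4]
ee_rot: [-146.6, -0.4, -27.6]
force: [0.6, -0.1, -1.0]
gripper_width: 52.1
```

Run:
```python
from h import *
from scipy.spatial.transform import Rotation as R
s=env.state();print(s["time_s"],s["qpos"].round(2),s["ee_pos"].round(1),s["ee_rot"].round(2),s["force"].round(1),s["gripper_width"])
print(R.from_euler("xyz",s["ee_rot"],degrees=True).as_matrix().round(3))
```

```text
13.8833 [  7.28  23.49 108.46  47.76  37.23  -1.46] [611.1 241.2 105.4] [-146.59   -0.44  -27.62] [ 0.6 -0.1 -1. ] 52.05020365924005
[[ 0.886 -0.383  0.261]
 [-0.464 -0.742  0.485]
 [ 0.008 -0.551 -0.835]]
```

Request:
drive_tool(motion=[[[0,0,0],[0,0,0]],[[0,0,-0.01],[0,0,0]],[[0,0,-0.01],[0,0,0]],[[0,0,-0.01],[0,0,0]],[[0,0,-0.01],[0,0,0]],[[0,0,-0.005],[0,0,0]],[[0,0,0],[0,0,0]],[[0,0,0],[0,0,0]],[[0,0,0],[0,0,0]],[[0,0,0],[0,0,0]]])

```text
time_s: 14.72
ee_pos: [608.6, 242.8, 59.0]
ee_rot: [-146.7, -0.2, -27.6]
force: [0.1, -0.4, -2.2]
gripper_width: 51.8
```

Run:
```python
from h import *
import cv2
from scipy.spatial.transform import Rotation as R
s=env.state();print(s["time_s"],s["qpos"].round(2),s["ee_pos"].round(1),s["ee_rot"].round(2),s["force"].round(1),s["gripper_width"])
print(R.from_euler("xyz",s["ee_rot"],degrees=True).as_matrix().round(3))
im=env.grab_frame("side");cv2.imwrite("pics/s7.png",cv2.resize(im[180:384,180:400,::-1],None,fx=2.9,fy=2.9))
im=env.grab_frame("scene");cv2.imwrite("pics/c7.png",cv2.resize(im[120:320,300:480,::-1],None,fx=3,fy=3))
```

```text
14.7167 [  7.46  27.06 111.17  54.5   33.37  -9.56] [608.6 242.8  59. ] [-146.69   -0.23  -27.57] [ 0.1 -0.4 -2.2] 51.813141279433616
[[ 0.886 -0.385  0.257]
 [-0.463 -0.742  0.485]
 [ 0.004 -0.549 -0.836]]
```

View pics/s7.png

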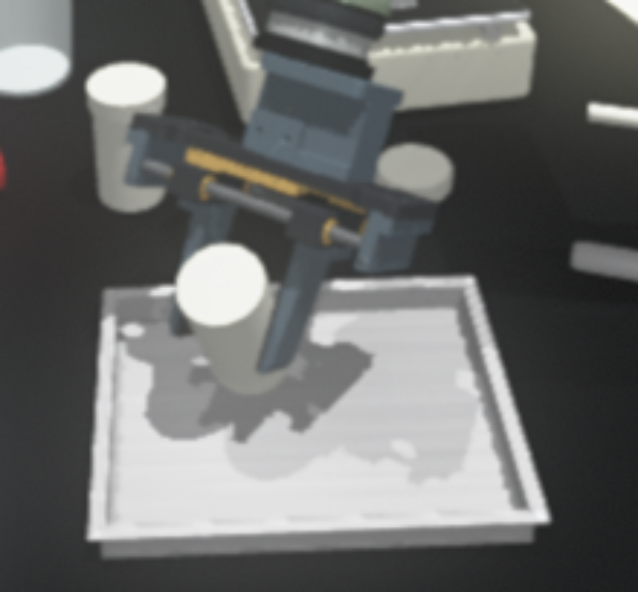

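View pics/c7.png

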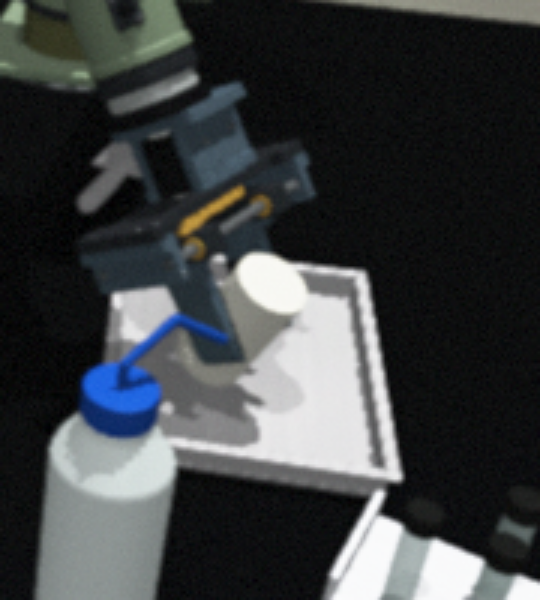

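Request:
drive_tool(motion=[[[0,0,0.01],[0,0,0]],[[0,0,0],[0,0,0]],[[0,0,-0.014],[0,0,0]],[[0,0,-0.014],[0,0,0]],[[0,0,0.014],[0,0,0]],[[0,0,0.014],[0,0,0]],[[0,0,-0.014],[0,0,0]],[[0,0,-0.014],[0,0,0]],[[0,0,0],[0,0,0]],[[0,0,0],[0,0,0]]])

```text
time_s: 15.65
ee_pos: [608.2, 242.6, 40.0]
ee_rot: [-146.8, -0.1, -27.6]
force: [0.8, -0.2, -0.9]
gripper_width: 52.1
```

Run:
```python
from h import *
s=env.state();print(s["time_s"],s["ee_pos"].round(1),s["ee_rot"].round(2),s["force"].round(1),s["torque"].round(2),s["gripper_width"])
```

```text
15.65 [608.2 242.6  40. ] [-1.4675e+02 -1.4000e-01 -2.7570e+01] [ 0.8 -0.2 -0.9] [-0.55  0.32 -0.03] 52.05788426948819
```

There is no contact yet at z = 40, so I probe down slowly.

Request:
drive_tool(motion=[[[0,0,-0.001],[0,0,0]],[[0,0,-0.001],[0,0,0]],[[0,0,-0.001],[0,0,0]],[[0,0,-0.001],[0,0,0]],[[0,0,-0.001],[0,0,0]],[[0,0,0],[0,0,0]],[[0,0,0],[0,0,0]],[[0,0,0],[0,0,0]],[[0,0,0],[0,0,0]],[[0,0,0],[0,0,0]]])

```text
time_s: 16.48
ee_pos: [609.0, 243.6, 39.0]
ee_rot: [-146.4, -0.2, -27.5]
force: [-6.1, -4.5, 17.6]
gripper_width: 52.1
```

Run:
```python
from h import *
import cv2
s=env.state();print(s["time_s"],s["ee_pos"].round(1),s["ee_rot"].round(2),s["force"].round(1),s["torque"].round(2),s["gripper_width"])
im=env.grab_frame("side");cv2.imwrite("pics/s8.png",cv2.resize(im[240:360,210:330,::-1],None,fx=5,fy=5,interpolation=cv2.INTER_CUBIC))
```

```text
16.4833 [609.  243.6  39. ] [-146.44   -0.25  -27.52] [-6.1 -4.5 17.6] [0.17 0.69 0.36] 52.05743913507516
```

View pics/s8.png

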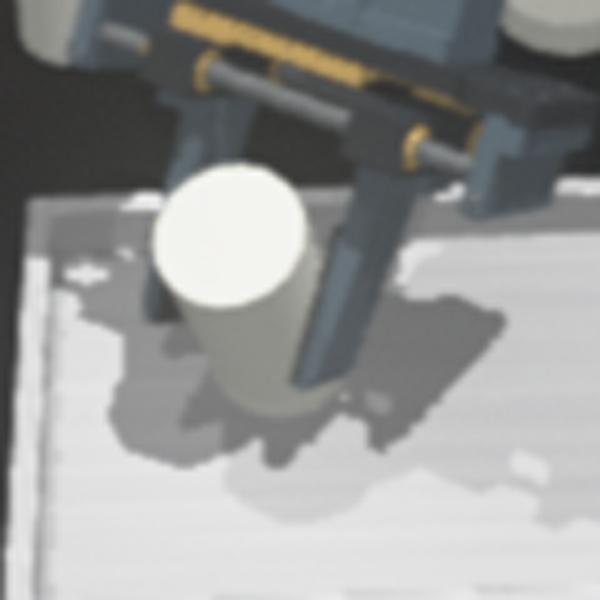

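Contact is found at TCP z ≈ 39.5 with 17 N. Now I tap at about 0.2 m/s.

Request:
drive_tool(motion=[[[0,0,0.016],[0,0,0]],[[0,0,0.016],[0,0,0]],[[0,0,-0.016],[0,0,0]],[[0,0,-0.016],[0,0,0]],[[0,0,0.016],[0,0,0]],[[0,0,0.016],[0,0,0]],[[0,0,-0.016],[0,0,0]],[[0,0,-0.016],[0,0,0]],[[0,0,0.016],[0,0,0]],[[0,0,0.016],[0,0,0]]])

```text
time_s: 17.37
ee_pos: [606.6, 242.5, 65.4]
ee_rot: [-146.9, 0.1, -27.5]
force: [-0.2, 0.4, -0.9]
gripper_width: 51.9
```

Request:
drive_tool(motion=[[[0,0,-0.016],[0,0,0]],[[0,0,-0.016],[0,0,0]],[[0,0,0.016],[0,0,0]],[[0,0,0.016],[0,0,0]],[[0,0,-0.016],[0,0,0]],[[0,0,-0.016],[0,0,0]],[[0,0,0.016],[0,0,0]],[[0,0,0.016],[0,0,0]],[[0,0,0],[0,0,0]],[[0,0,0],[0,0,0]]])

```text
time_s: 18.2
ee_pos: [608.5, 242.8, 67.8]
ee_rot: [-146.7, -0.3, -27.5]
force: [-0.1, -0.6, -1.6]
gripper_width: 52.5
```

Run:
```python
from h import *
import cv2
s=env.state();print(s["time_s"],s["ee_pos"].round(1),s["ee_rot"].round(2),s["force"].round(1),s["gripper_width"],s["qpos"].round(1))
im=env.grab_frame("side");cv2.imwrite("pics/s9.png",cv2.resize(im[230:370,210:370,::-1],None,fx=4,fy=4,interpolation=cv2.INTER_CUBIC))
```

```text
18.2 [608.5 242.8  67.8] [-146.69   -0.26  -27.53] [-0.1 -0.6 -1.6] 52.45809268708527 [  7.5  26.3 110.7  53.1  34.1  -7.9]
```

View pics/s9.png

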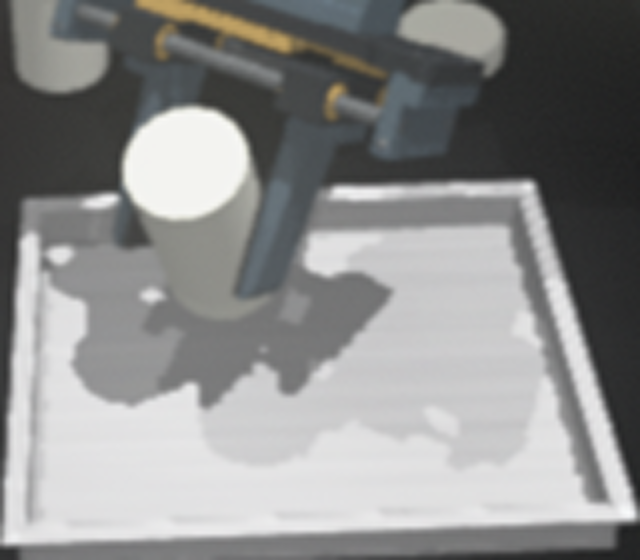

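Request:
drive_tool(motion=[[[0,0,-0.016],[0,0,0]],[[0,0,-0.016],[0,0,0]],[[0,0,0.016],[0,0,0]],[[0,0,0.016],[0,0,0]],[[0,0,-0.016],[0,0,0]],[[0,0,-0.016],[0,0,0]],[[0,0,0.016],[0,0,0]],[[0,0,0.016],[0,0,0]],[[0,0,-0.016],[0,0,0]],[[0,0,-0.016],[0,0,0]]])

```text
time_s: 19.08
ee_pos: [609.3, 242.8, 36.0]
ee_rot: [-146.6, -0.4, -27.6]
force: [0.0, -0.5, -1.4]
gripper_width: 52.0
```

Request:
drive_tool(motion=[[[0,0,0.016],[0,0,0]],[[0,0,0.016],[0,0,0]],[[0,0,-0.016],[0,0,0]],[[0,0,-0.016],[0,0,0]],[[0,0,0.016],[0,0,0]],[[0,0,0.016],[0,0,0]],[[0,0,0.02],[0,0,0]],[[0,0,0.02],[0,0,0]],[[0,0,0],[0,0,0]],[[0,0,0],[0,0,0]]])

```text
time_s: 19.92
ee_pos: [608.2, 242.7, 107.2]
ee_rot: [-146.7, -0.2, -27.5]
force: [-0.3, 0.6, -1.1]
gripper_width: 52.2
```

Run:
```python
from h import *
import cv2
s=env.state();print(s["time_s"],s["ee_pos"].round(1),s["ee_rot"].round(2),s["force"].round(1),s["gripper_width"],s["qpos"].round(1))
im=env.grab_frame("side");cv2.imwrite("pics/s10.png",cv2.resize(im[200:370,200:370,::-1],None,fx=3.5,fy=3.5,interpolation=cv2.INTER_CUBIC))
im=env.grab_frame("scene");cv2.imwrite("pics/c10.png",cv2.resize(im[120:320,300:480,::-1],None,fx=3,fy=3))
```

```text
19.9167 [608.2 242.7 107.2] [-146.71   -0.22  -27.53] [-0.3  0.6 -1.1] 52.17509624253613 [  7.4  23.2 108.5  47.3  37.5  -0.8]
```

View pics/s10.png

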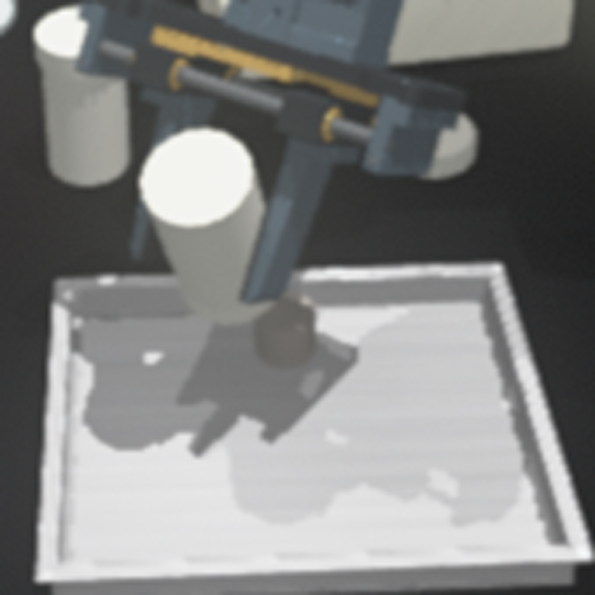

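View pics/c10.png

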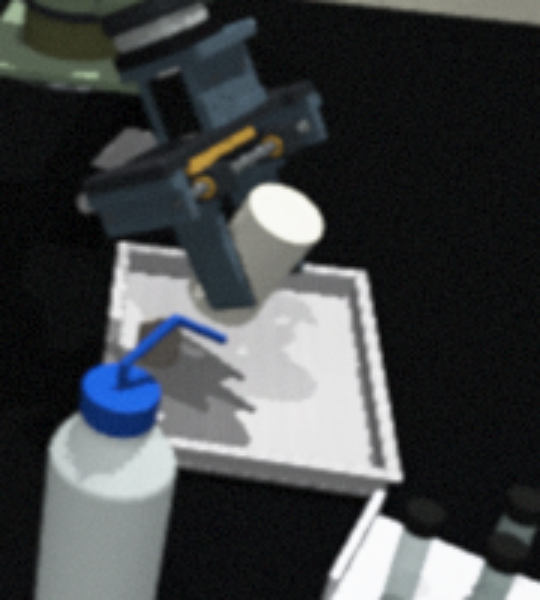

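The core has dropped into the tray: it shows as a dark grey cylinder at side pixel ≈ (282,297) and scene pixel ≈ (352,234). The jar seems to have slipped in the grip, so I measure it.

Run:
```python
from h import *
import cv2
from scipy.spatial.transform import Rotation as R
np.set_printoptions(precision=3,suppress=True)
s=env.state()
M=R.from_euler("xyz",s["ee_rot"],degrees=True).as_matrix();g=s["ee_pos"]-19*M[:,2]
def disc(f,x0,y0,sc):
    im=cv2.imread(f);m=(im.min(2)>215).astype(np.uint8);n,l,st,c=cv2.connectedComponentsWithStats(m)
    for i in range(1,n):
        if st[i][4]>1500: print(f,st[i],c[i],[x0+(c[i][0]+.5)/sc-.5,y0+(c[i][1]+.5)/sc-.5])
disc("pics/s10.png",200,200,3.5);disc("pics/c10.png",300,120,3)
x,e=tri(("side",255.9,250.2),("scene",395.4,190.6));print(x,e,"grasp",g)
d=x-g;print("floor in tool frame",M.T@d,np.linalg.norm(d))
a=np.radians(33);print("expected",44*np.array([0,-np.cos(a),-np.sin(a)]))
```

```text
pics/s10.png [  37   10   48   46 1608] [61.186 32.883] [np.float64(217.12455579246625), np.float64(209.03802416488983)]
pics/s10.png [ 142  131  109   94 7901] [196.425 177.591] [np.float64(255.7643969117833), np.float64(250.38308893991717)]
pics/s10.png [   40   309   550   270 43638] [261.068 513.982] [np.float64(274.2336332030406), np.float64(346.49480793279776)]
pics/s10.png [ 319  309   89   33 1666] [355.393 321.687] [np.float64(301.1837592179729), np.float64(291.55333561996224)]
pics/c10.png [ 251  186   69   56 2706] [285.573 213.589] [np.float64(394.8577235772358), np.float64(190.8630204483863)]
pics/c10.png [  145   274   254   205 14770] [315.044 401.539] [np.float64(404.68122320018057), np.float64(253.51315730083502)]
pics/c10.png [ 333  518   68   82 2991] [370.662 563.315] [np.float64(423.22066198595786), np.float64(307.4382034993871)]
pics/c10.png [ 415  541   67   59 2724] [447.056 573.747] [np.float64(448.6852667645619), np.float64(310.91568771414586)]
[609.925 250.595 174.157] [np.float64(0.0021719971446509246), np.float64(0.0021719971446307507)] grasp [602.231 233.368 121.237]
floor in tool frame [ -1.107 -44.717 -33.995] 56.1827427652803
expected [  0.    -36.902 -23.964]
```

The jar slid about 12 mm through the grip and turned about 4°: its centre is now 8.7 mm to the floor side of the grasp, and its axis is 37.3° to the tool's perpendicular. I adjust the placing pose to a lean of 37.3° and TCP target (515, -279, 116.5). Now I lift and travel back.

Request:
drive_tool(motion=[[[0,0,0.024],[0,0,0]],[[0,0,0.024],[0,0,0]],[[0,0,0.024],[0,0,-0.107]],[[0,0,0.024],[0,0,-0.107]],[[0,0,0.024],[0,0,-0.107]],[[0,0,0.024],[0,0,-0.107]],[[-0.004,-0.036,0],[0,0,-0.107]],[[-0.004,-0.036,0],[0,0,-0.107]],[[-0.004,-0.036,0],[0,0,-0.107]],[[-0.004,-0.036,0],[0,0,-0.107]]])

```text
time_s: 20.85
ee_pos: [590.2, 97.6, 238.7]
ee_rot: [-147.1, -0.1, -74.4]
force: [0.1, -0.0, -0.2]
gripper_width: 52.1
```

Request:
drive_tool(motion=[[[-0.0042,-0.036,0],[-0.0285,0.1199,0]],[[-0.0042,-0.036,0],[-0.0285,0.1199,0]],[[-0.0042,-0.036,0],[-0.0285,0.1199,0]],[[-0.0042,-0.036,0],[-0.0285,0.1199,0]],[[-0.0042,-0.036,0],[-0.0285,0.1199,0]],[[-0.0042,-0.036,0],[-0.0285,0.1199,0]],[[-0.0042,-0.036,0],[-0.0285,0.1199,0]],[[-0.0042,-0.036,0],[-0.0285,0.1199,0]],[[-0.0042,-0.036,0],[-0.0285,0.1199,0]],[[-0.0042,-0.036,0],[-0.0285,0.1199,0]]])

```text
time_s: 21.68
ee_pos: [550.3, -261.6, 239.7]
ee_rot: [142.3, 2.4, -75.6]
force: [0.8, 0.2, -1.1]
gripper_width: 52.0
```

Request:
drive_tool(motion=[[[-0.003,-0.03,0],[0,0,0]],[[-0.003,-0.03,0],[0,0,0]],[[-0.003,-0.03,0],[0,0,0]],[[0,0,0],[0,0,0]],[[0,0,0],[0,0,0]],[[0,0,0],[0,0,0]],[[0,0,0],[0,0,0]],[[0,0,0],[0,0,0]],[[0,0,0],[0,0,0]],[[0,0,0],[0,0,0]]])

```text
time_s: 22.52
ee_pos: [541.5, -349.6, 241.4]
ee_rot: [142.7, 2.3, -75.6]
force: [-0.3, 0.6, -1.5]
gripper_width: 52.0
```

Run:
```python
from h import *
import cv2
s=env.state();print(s["time_s"],s["ee_pos"].round(1),s["ee_rot"].round(2),s["force"].round(1),s["gripper_width"],s["qpos"].round(1))
```

```text
22.5167 [ 541.5 -349.6  241.4] [142.72   2.27 -75.58] [-0.3  0.6 -1.5] 52.012962410511086 [-23.5  41.5  55.5 -22.2 113.4  48. ]
```

I overshot in y by 71 mm, which did no harm. I compute the correction.

Run:
```python
from h import *
import cv2
from scipy.spatial.transform import Rotation as R
s=env.state()
A=R.from_euler("xyz",s["ee_rot"],degrees=True);B=R.from_euler("xyz",[142.7,0,-76.6],degrees=True)
print((B*A.inv()).as_rotvec().round(4), np.array([515.1,-278.7,116.4])-s["ee_pos"])
```

```text
[-0.0386 -0.0093 -0.0177] [ -26.35997378   70.85396894 -124.97768992]
```

Request:
drive_tool(motion=[[[-0.0053,0.0142,0],[-0.0129,-0.0031,-0.0059]],[[-0.0053,0.0142,0],[-0.0129,-0.0031,-0.0059]],[[-0.0053,0.0142,0],[-0.0129,-0.0031,-0.0059]],[[-0.0053,0.0142,-0.015],[0,0,0]],[[-0.0053,0.0142,-0.02],[0,0,0]],[[0,0,-0.02],[0,0,0]],[[0,0,-0.015],[0,0,0]],[[0,0,0],[0,0,0]],[[0,0,0],[0,0,0]],[[0,0,0],[0,0,0]]])

```text
time_s: 23.35
ee_pos: [515.1, -279.5, 172.2]
ee_rot: [142.8, -0.1, -76.7]
force: [-0.0, -0.0, 0.2]
gripper_width: 52.2
```

Run:
```python
from h import *
import cv2
s=env.state();print(s["time_s"],s["ee_pos"].round(1),s["ee_rot"].round(2),s["force"].round(1),s["gripper_width"],s["qpos"].round(1))
im=env.grab_frame("side");cv2.imwrite("pics/s11.png",cv2.resize(im[60:220,230:390,::-1],None,fx=3.7,fy=3.7,interpolation=cv2.INTER_CUBIC))
im=env.grab_frame("scene");cv2.imwrite("pics/c11.png",cv2.resize(im[60:230,120:290,::-1],None,fx=3.5,fy=3.5,interpolation=cv2.INTER_CUBIC))
im=env.grab_frame("wrist");cv2.imwrite("pics/w11.png",im[:,:,::-1])
```

```text
23.35 [ 515.1 -279.5  172.2] [ 1.4275e+02 -7.0000e-02 -7.6670e+01] [-0.  -0.   0.2] 52.1797027910252 [-18.9  38.2  71.7 -19.3 102.1  59.1]
```

View pics/s11.png

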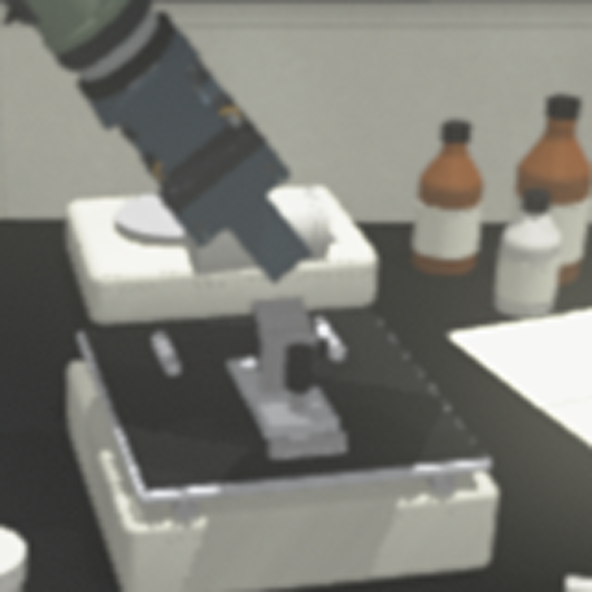

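View pics/c11.png

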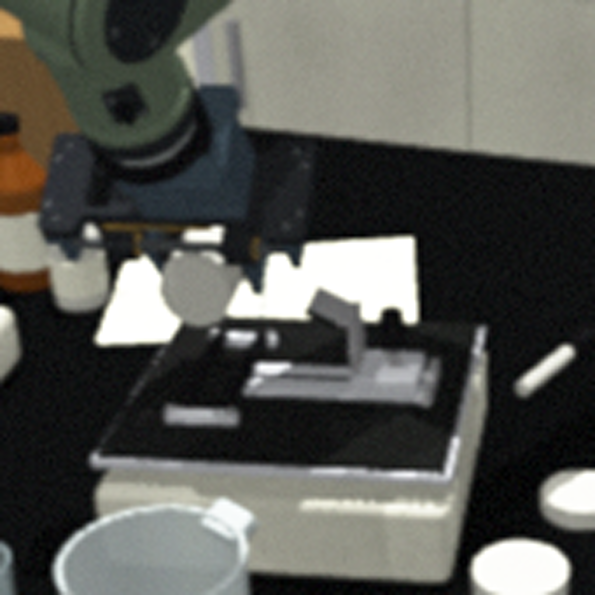

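View pics/w11.png

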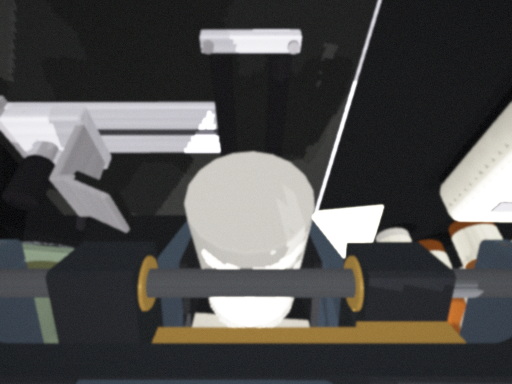

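The jar is above the cradle: its floor disc is at scene pixel ≈ (177,142) and wrist pixel ≈ (250,203). I triangulate that and compare with the seat.

Run:
```python
from h import *
from scipy.spatial.transform import Rotation as R
np.set_printoptions(precision=2,suppress=True)
s=env.state();M=R.from_euler("xyz",s["ee_rot"],degrees=True).as_matrix();g=s["ee_pos"]-19*M[:,2]
x,e=tri(("scene",177.0,142.1),("wrist",250,203.5));print(s["ee_pos"],x,e)
ex=np.array([.9728,.2317,0]);ey=np.array([-.2317,.9728,0]);c=np.array([521.7,-214.7,0])
for p in (x,g): print("shaker",(p-c)@ex,(p-c)@ey,p[2])
```

```text
[ 515.18 -279.66  172.26] [ 569.69 -265.23  186.45] [np.float64(1.7874945201706525), np.float64(1.7874945201706538)]
shaker 34.97473566390245 -60.276598403224796 186.4520558264018
shaker -9.902967774623416 -61.673369047663066 187.3948733980278
```

Run:
```python
from h import *
import cv2
np.set_printoptions(precision=1,suppress=True)
ex=np.array([.9728,.2317,0]);ey=np.array([-.2317,.9728,0]);c=np.array([521.7,-214.7,0])
def rp(cam,u,v,y0):  # ray with vertical plane shaker y=y0
    o,d=ray(cam,u,v);t=(y0-(o-c)@ey)/(d@ey);p=o+t*d;return (p-c)@ex,p[2]
for n,(u,v) in {"mouth top r":(330,190),"mouth mid r":(335,225),"floor left lowest":(195,270),"left vis":(190,248)}.items():
    print(n,rp("side",230+(u+.5)/3.7-.5,60+(v+.5)/3.7-.5,-61))
# original image check, same method
for n,(u,v) in {"floor l":(215,155),"mouth r":(420,148)}.items():
    print("orig",n,rp("side",240+(u+.5)/5.4-.5,115+(v+.5)/5.4-.5,-60.5))
im=cv2.imread("pics/s11.png")[160:300,150:380];cv2.imwrite("pics/s11z.png",cv2.resize(im,None,fx=3.4,fy=3.4,interpolation=cv2.INTER_CUBIC))
```

```text
mouth top r (np.float64(-55.602864304771266), np.float64(215.2314828667091))
mouth mid r (np.float64(-60.777418208973494), np.float64(188.9394708169309))
floor left lowest (np.float64(39.99300653559222), np.float64(163.19727573512586))
left vis (np.float64(43.84478606350404), np.float64(180.0839740098259))
orig floor l (np.float64(47.55586818857971), np.float64(133.68973254163728))
orig mouth r (np.float64(-56.44995086704933), np.float64(128.303870379461))
```

View pics/s11z.png

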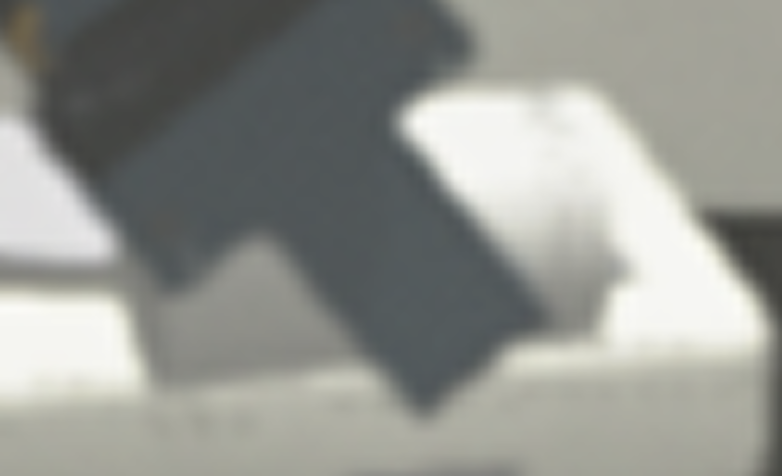

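The jar is level and its y is fine; its centre is at about -6 to -12 mm along the rods, inside the ±22 tolerance. I nudge it +6 mm along x and lower it.

Request:
drive_tool(motion=[[[0.0028,0.0013,-0.008],[0,0,0]],[[0.0027,0.0012,-0.01],[0,0,0]],[[0,0,-0.012],[0,0,0]],[[0,0,-0.012],[0,0,0]],[[0,0,-0.008],[0,0,0]],[[0,0,-0.003],[0,0,0]],[[0,0,0],[0,0,0]],[[0,0,0],[0,0,0]],[[0,0,0],[0,0,0]],[[0,0,0],[0,0,0]]])

```text
time_s: 24.33
ee_pos: [520.4, -276.9, 118.4]
ee_rot: [142.7, -0.0, -76.7]
force: [-0.4, -0.8, -0.9]
gripper_width: 51.8
```

Request:
drive_tool(motion=[[[0,0,-0.001],[0,0,0]],[[0,0,-0.001],[0,0,0]],[[0,0,0],[0,0,0]],[[0,0,0],[0,0,0]],[[0,0,0],[0,0,0]],[[0,0,0],[0,0,0]],[[0,0,0],[0,0,0]],[[0,0,0],[0,0,0]],[[0,0,0],[0,0,0]],[[0,0,0],[0,0,0]]])

```text
time_s: 25.17
ee_pos: [520.2, -276.9, 116.4]
ee_rot: [142.7, -0.0, -76.7]
force: [1.5, -0.7, 3.1]
gripper_width: 52.2
```

Request:
drive_tool(motion=[[[0,0,-0.0005],[0,0,0]],[[0,0,0],[0,0,0]],[[0,0,0],[0,0,0]],[[0,0,0],[0,0,0]],[[0,0,0],[0,0,0]],[[0,0,0],[0,0,0]],[[0,0,0],[0,0,0]],[[0,0,0],[0,0,0]],[[0,0,0],[0,0,0]],[[0,0,0],[0,0,0]]], claw=1)

```text
time_s: 26.0
ee_pos: [520.2, -276.8, 115.6]
ee_rot: [142.7, -0.0, -76.7]
force: [-0.4, 0.9, -0.1]
gripper_width: 91.1
```

Request:
drive_tool(motion=[[[0.006,0.0014,0.008],[0,0,0]],[[0.0118,0.0028,0.016],[0,0,0]],[[0.0118,0.0028,0.016],[0,0,0]],[[0.0118,0.0028,0.016],[0,0,0]],[[0.0118,0.0028,0.016],[0,0,0]],[[0.0118,0.0028,0.016],[0,0,0]],[[0,0,0.03],[0,0,0]],[[0,0,0.03],[0,0,0]],[[0,0,0],[0,0,0]],[[0,0,0],[0,0,0]]])

```text
time_s: 26.83
ee_pos: [586.1, -261.4, 266.0]
ee_rot: [143.0, -0.2, -76.7]
force: [-0.3, 0.7, -0.2]
gripper_width: 91.2
```

Run:
```python
from h import *
import cv2
s=env.state();print(s["time_s"],s["ee_pos"].round(1),s["ee_rot"].round(2),s["force"].round(1),s["gripper_width"])
im=env.grab_frame("side");cv2.imwrite("pics/s12.png",im[:,:,::-1]);cv2.imwrite("pics/s12z.png",cv2.resize(im[115:225,240:370,::-1],None,fx=5.4,fy=5.4,interpolation=cv2.INTER_CUBIC))
im=env.grab_frame("scene");cv2.imwrite("pics/c12.png",im[:,:,::-1]);cv2.imwrite("pics/c12z.png",cv2.resize(im[130:230,140:270,::-1],None,fx=6,fy=6,interpolation=cv2.INTER_CUBIC))
im=env.grab_frame("wrist");cv2.imwrite("pics/w12.png",im[:,:,::-1])
```

```text
26.8333 [ 586.1 -261.4  266. ] [142.97  -0.16 -76.66] [-0.3  0.7 -0.2] 91.20390207295364
```

View pics/s12.png

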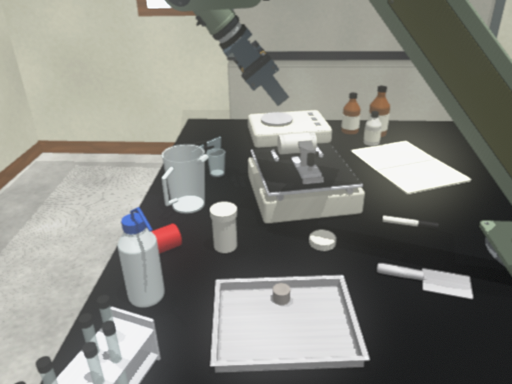

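View pics/c12z.png

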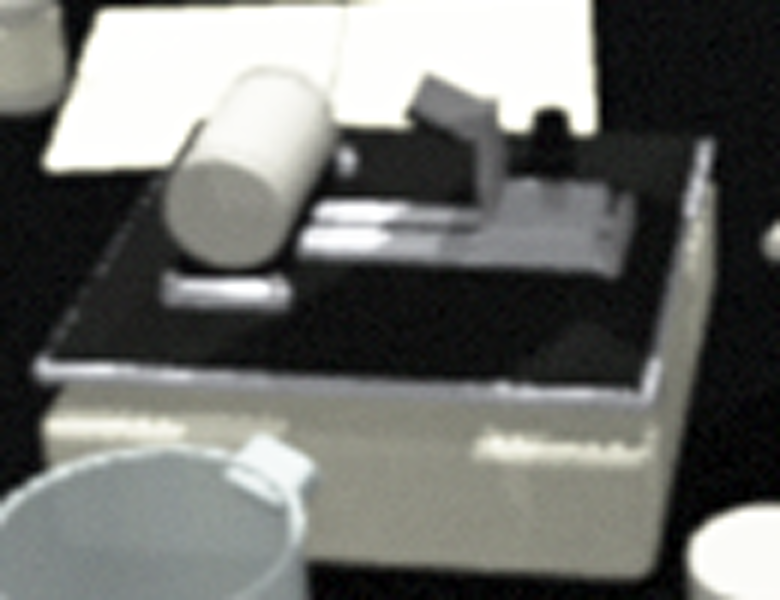

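View pics/w12.png

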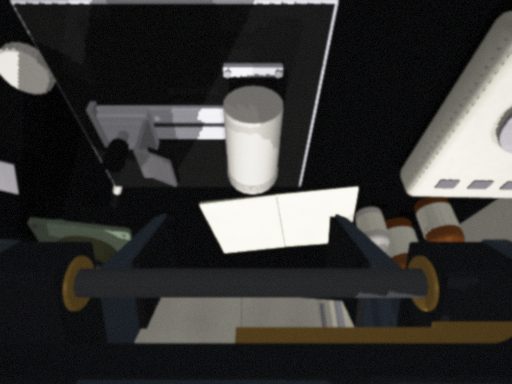

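The jar is back in the cradle, the clamp is at its stop, and the core stands in the tray at side pixel (282,293). The cap and spare jar are unmoved. One last check in numbers.

Run:
```python
from h import *
import cv2
np.set_printoptions(precision=1,suppress=True)
ex=np.array([.9728,.2317,0]);ey=np.array([-.2317,.9728,0]);c=np.array([521.7,-214.7,0])
S=lambda p:np.array([(p-c)@ex,(p-c)@ey,p[2]])
g=cv2.imread("pics/w12.png").mean(2)
for r in (125,140,155,170):
    w=np.where(g[r,205:300]>110)[0]+205; w=w[w>222]; m=(w.min()+w.max())/2
    print(r,w.min(),w.max(),S(onz("wrist",m,r,131)))
sc=lambda x,y:("scene",140+(x+.5)/6-.5,130+(y+.5)/6-.5)
print("floor centre",S(onz(*sc(222,213),131)),S(tri(sc(222,213),("wrist",253,106))[0]))
print("knob",S(onz(*sc(551,112),157)))
t=np.radians(6);d=onz("side",282,294,16)-np.array([561.7,240,0]);print("core in tray",d[0]*np.cos(t)+d[1]*np.sin(t),-d[0]*np.sin(t)+d[1]*np.cos(t))
a=cv2.imread("pics/scene0.png").astype(int);b=cv2.imread("pics/c12.png").astype(int)
print("cap/spare diff",abs(a-b)[190:270,250:300].mean())
```

```text
125 224 280 [ 25.7 -60.7 131. ]
140 226 278 [  7.1 -60.7 131. ]
155 227 277 [-13.5 -60.7 131. ]
170 228 276 [-36.6 -60.8 131. ]
floor centre [ 46.8 -63.7 131. ] [ 48.6 -62.2 132.6]
knob [ -6.5  67.1 157. ]
core in tray -1.168806999662328 -61.88541128820879
cap/spare diff 7.8595
```

Run:
```python
from workcell import env
print(env.state()["time_s"],env.job_done())
```

```text
the job is handed in; nothing more can be done
26.9833 None
```

I finished the job and handed it in at 27 s of the 67 s allowed; no verdict came back. I slid the clamp 69.5 mm to its open stop, and it pushed back with 21 N there. I then tapped the jar mouth down on the tray until the core dropped out, and laid the empty jar back in its cradle.

**Last checks:**
- **Jar:** its centre is about 0 mm along the rods and within about 1 mm across by the wrist view. The scene view alone put the floor end 2–4 mm across, still within the 6 mm allowed. The axis is parallel to the rods.
- **Clamp and core:** the clamp is still at its stop, and the core stands on the tray floor about 62 mm to one side of the tray's centre.
- **Cap and spare jar:** both look unmoved in the pictures. A pixel comparison of that area showed a small difference, which I put down to shadow and did not look into.
- **Gripper:** it is open and clear of everything.

**What did not go to plan:**
- **First taps:** two downward strokes stopped just short of the tray, so I probed slowly to find contact before tapping again.
- **Grip slip:** the jar slid in the grip while tapping. One measurement gave 12 mm, but the check above the cradle suggested less. I placed it between the two, and the last check showed it centred.
- **Overshoot:** on the way back I went 71 mm too far, without touching anything, and corrected it.

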